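# Work the primer of the serviced aquarium filter

### The arm

A 7-joint arm with a two-finger parallel gripper is mounted at the origin on the work surface. World frame = base frame: x ahead of the robot, y to its left, z up, the work surface at z = 0. Lengths are in m, angles in rad, forces in N, time in s.
With the tool pointing down it reaches from about 0.4 to 0.875 m from the base axis. Payload 19.3 kg.
Tool frame: the origin (TCP) lies on the centre line of the jaws, within the pads' length; the fingertips stand 17 mm ahead of it and the grasp point (between the pads) lies 2 mm behind it (arm.tips_ahead is the distance from the TCP to the fingertips, in m); z points along the fingers, y is the direction in which the jaws open and shut (so a half turn about z gives the same grasp; the last joint's range is limited). The gripper opens to 85 mm and grips with 20 to 120 N. Pads are 22 mm wide; open, the fingers measure 114 mm over their backs; the gripper's body (76 mm by 85 mm) begins 54 mm behind the grasp point. The pads swing forward as they close: fully open they stand 13 mm farther back than shut.
Start: joints at [1.056, 0.521, -0.036, 1.599, 0.021, 1.021, -0.113], TCP at [0.269, -0.564, 0.248] pointing down, gripper open.
Joint ranges: [-2.91, 2.91], [-0.3, 2.13], [-1.5, 1.42], [0.17, 2.43], [-1.26, 4.41], [0.16, 1.93], [-2.52, 2.52]. Speed limits (rad/s): [1.89, 1.89, 2.39, 2.39, 3.01, 3.01, 3.01].

### API

Orientations are given as [roll, pitch, yaw] about the fixed x, y, z axes, in that order (R = Rz(yaw) Ry(pitch) Rx(roll)).
In Python, from workcell import arm gives the robot as it stands. The module is installed in compiled form; this text tells all that it offers.
- The arm moves only by the tool apply_moves, never from a script. Its argument "deltas" is a list of rows, each a list of 3 entries, a list of its own where there are three numbers: the shift along the tool's x, y, z normalised to -1 to 1, where 1 is 8 cm, then the turn, a rotation vector about the tool's x, y, z normalised to -1 to 1, where 1 is 1.5 rad, then the gripper's target within -1 to 1 (fully open at 1, half-way at 0, shut at -1). A call has 1 to 20 rows; each row is the pose to reach, as a shift and turn from the pose measured when the call began, along the tool's axes at that moment; what a row does not reach only later rows make up. A row lasts 1/8 s, in which the tool goes at most 62.5 mm and 10.7 degrees, less where a joint would pass 70% of its speed; a pose out of reach is approached as far as the arm can. A call with a number of a shift or a turn outside -1 to 1 is refused whole. A call with a gripper value outside its range is refused whole. The fingers move at their own pace and stop on an object; the grip force is fixed at half the most. Time passes only in rows, so rows that repeat a pose let the fingers close. It gives the time, the measured TCP pose, the force and the opening at its end, in the units of the state.
- arm.sense(): the state, without advancing time (a new reading comes with each control period).
- arm.camera(name): name is "scene" or "top" or "wrist"; returns (picture, depth): 400x640x3 uint8, blue, green, red; 400x640 float32, m along the optical axis (not along the pixel's ray), 0 where there is no reading.
- arm.camera_model(name): a dict with "fx", "fy", "cx", "cy" (pixels), "R" (3x3) and "t" (3): a world point X has camera coordinates R X + t; the wrist camera has in their place "hand_eye" (4x4, takes a point from camera to tool coordinates, whose origin is the TCP and whose axes are the flange's). Camera axes: x right, y down, z forward; pixel columns grow to the right and rows downward; lengths in m; the calibration is good to about 2 mm. The wrist camera is an equidistant fisheye: a pixel r from the principal point sees the ray r / f radians off the axis. A picture is of the moment at which its call begins: read the wrist's pose just before it. camera_model takes no time and is no camera call.
- arm.job_done(): hands the job in, once; it reports no verdict.
The state is a dict: "time": time; "joint_positions": joint angles; "qd": joint speeds; "joint_efforts": joint torques, N m; "tool_pos": TCP position; "ee_rot": TCP orientation; "contact_force": force on the tool from outside, world axes, zero at the start; "wrist_torque": the same for the moment, N m; "width": finger opening in m.
Only numpy, scipy, OpenCV 4.12 (cv2) and the standard library are available. Lean on these libraries where they do the work, as an engineer would, in place of code of your own. Each camera call takes 0.05 s, during which the arm holds its last target. There are 200 camera calls.

### The job

The square canister filter has just been cleaned and put back together. Check its primer: push the round primer button on top of the square filter all the way down, hold it there for a moment, then let go so that it springs fully back up. Leave the primer of the round filter alone.

Things in the scene. Friction and masses are not known exactly. Their poses are not given: they have to be found in the camera images.
- square_primer_top (a point): Centre of the flat top of the button to press; moves with it: 226 mm above the table when up, 216 fully down. Grey disc 40 mm across in a low black collar, on the grey SQUARE lid (180 x 180 mm, 200 mm above the table) of the fixed square filter, yawed up to 30 deg. Also on the lid: black tap block, 59 mm from the point, two grey spigots on it to 242 mm height, 80 mm away; small black knob.
- square_primer (a joint): How far the square filter's primer button is pressed, in m: 0 = fully up, 0.010 = fully down. A spring returns it: it takes 1.5 N to start it moving down and 5 N to hold it fully down.
- round_primer_top (a point): Centre of the top of the same kind of button on the fixed ROUND filter (dark drum, grey round lid 154 mm across, 175 mm above the table); 201 mm above the table when up. Leave alone. The filters stand about 0.4 m apart, left and right of the robot's middle line, and may have swapped places.
- round_primer (a joint): How far the round filter's primer button is pressed, in m: 0 = fully up, 0.010 = fully down; same spring.
Things that resemble listed ones, but are neither listed nor needed, are in the scene too. Leave any turquoise look-alike of the part that bears round_primer_top alone.

How it is judged:
On the way, in this order (a step that is already met when the one before it is completed fails the run):
1. the square filter's primer button is fully down (at least 8 of its 10 mm) for 0.15 s (value of joint square_primer above 0.008 m), for 0.15 s.
2. the button has been let go and is back up (value of joint square_primer below 0.0015 m), for 0.2 s.
At the end, for the whole second after the job is handed in: The square filter's primer has been fully pressed and released; both primer buttons are up (within 1.5 mm) (value of joint each of square_primer, round_primer below 0.0015 m); the robot touches nothing.
It fails at once if the round filter's primer button is pressed (more than 4 mm) (value of joint round_primer above 0.004 m).
It also fails if it takes over 26 s, if anything falls off the work surface, if the arm or the gripper's body presses on something with over 40 N, if the wrist force passes 120 N, or if a joint passes its speed limit or range.

## Working session

There is one attempt and no reset: what is moved stays moved. The work goes in short steps, Python scripts to look and compute and a tool call to move; the robot and the scene stay as the last step left them, time stands still between calls to the robot, and variables do not carry over. Pictures are saved under pics/ and viewed, about 8 in all and at most 12, crops included, and the job is handed in when it is done.

Besides the shell and the picture viewer there is one more tool, called after "Request:" as name([rows], argument=value, ...), one row to a line, values as JSON. apply_moves: Moves the arm, as the interface text tells. Scaled input: -1 to 1 covers 8 cm each way for a shift and 1.5 rad each way for a turn. Its arguments: {"type":"object","properties":{"deltas":{"type":"array","items":{"type":"array"}}},"required":["deltas"]}

```bash
mkdir -p pics; python3 - <<'E'
from workcell import arm
import cv2, numpy as np
s=arm.sense(); print({k:np.round(v,3).tolist() for k,v in s.items()})
for n in ("scene","top"):
    p,d=arm.camera(n); cv2.imwrite(f"pics/{n}1.png",p); np.save(f"pics/{n}1.npy",d)
    m=arm.camera_model(n); print(n,{k:np.round(v,3).tolist() for k,v in m.items()})
print(arm.tips_ahead)
E
```

```text
{'time': 0.0, 'joint_positions': [1.056, 0.522, -0.036, 1.6, 0.021, 1.021, -0.113], 'qd': [-0.0, 0.003, 0.0, -0.001, 0.001, 0.002, 0.0], 'joint_efforts': [0.0, -92.712, 1.979, -36.994, 0.018, 0.008, 0.0], 'tool_pos': [0.269, -0.564, 0.248], 'ee_rot': [-3.14, 0.0, 0.445], 'contact_force': [-0.158, 0.433, 0.002], 'wrist_torque': [-0.041, 0.044, -0.018], 'width': 0.086}
scene {'fx': 449.063, 'fy': 449.063, 'cx': 316.721, 'cy': 210.844, 'R': [[-0.545, 0.838, 0.004], [0.801, 0.522, -0.293], [-0.248, -0.157, -0.956]], 't': [0.142, -0.385, 1.306]}
top {'fx': 490.866, 'fy': 490.866, 'cx': 314.563, 'cy': 207.316, 'R': [[0.11, -0.994, -0.001], [-0.971, -0.108, -0.213], [0.212, 0.024, -0.977]], 't': [0.088, 0.499, 1.443]}
0.017
```

View pics/top1.png

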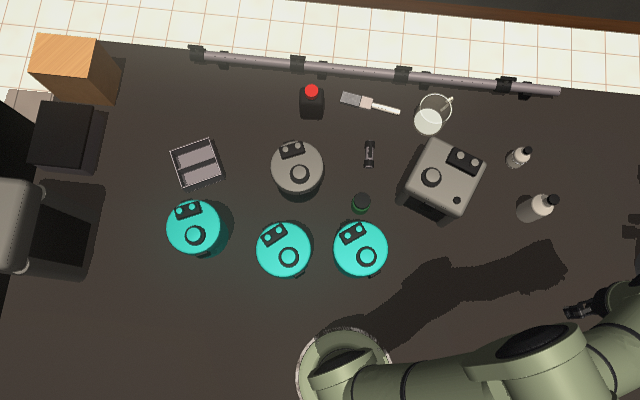

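View pics/scene1.png

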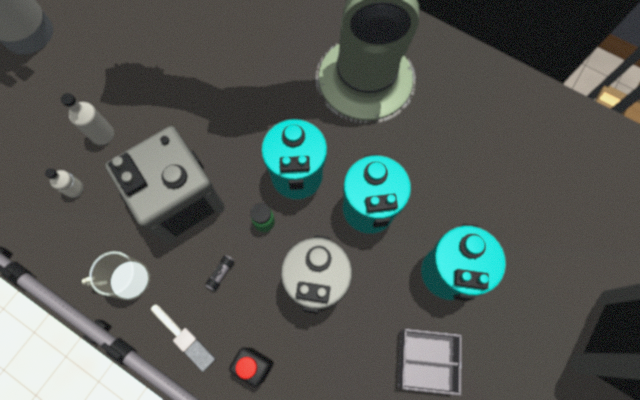

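The top view shows the square filter's button at about (431,177), with the tap block at (464,160). In the scene view the button is at about (174,174). I'll locate it in both cameras.

```bash
python3 - <<'E'
from workcell import arm
import cv2, numpy as np
for n,(u0,v0) in {"top":(431,177),"scene":(174,175)}.items():
    m=arm.camera_model(n);R=np.array(m["R"]);t=np.array(m["t"]);d=np.load(f"pics/{n}1.npy")
    v,u=np.mgrid[v0-70:v0+70,u0-70:u0+70]; z=d[v,u]
    X=(np.stack([(u-m["cx"])/m["fx"]*z,(v-m["cy"])/m["fy"]*z,z],-1)-t)@R
    for lo,hi,r in ((.219,.233,14),(.194,.206,70),(.234,.25,70)):
        k=(X[...,2]>lo)&(X[...,2]<hi)&(z>0)&(np.hypot(u-u0,v-v0)<r)
        P=X[k]; print(n,lo,k.sum(),P.mean(0).round(4),(P.min(0)/2+P.max(0)/2).round(4),np.ptp(P,0).round(3), cv2.minAreaRect(P[:,:2].astype(np.float32)))
    # ray-plane at .226 
    w=R.T@np.array([(u0-m["cx"])/m["fx"],(v0-m["cy"])/m["fy"],1]);c=-R.T@t
    print(n,'ray',c+w*(.226-c[2])/w[2])
    p=cv2.imread(f"pics/{n}1.png")[v0-40:v0+40,u0-40:u0+40]; cv2.imwrite(f"pics/c_{n}.png",cv2.resize(p,None,fx=5,fy=5,interpolation=cv2.INTER_NEAREST))
a,b=[cv2.imread(f"pics/c_{n}.png") for n in("top","scene")]; cv2.imwrite("pics/c.png",np.hstack([a,b]))
E
```

```text
top 0.219 168 [ 0.5725 -0.1698  0.2266] [ 0.5703 -0.1704  0.2261] [0.045 0.039 0.014] ((0.5727084875106812, -0.16982801258563995), (0.036639150232076645, 0.03951750695705414), 50.94551467895508)
top 0.194 2698 [ 0.5766 -0.2072  0.2006] [ 0.5875 -0.2141  0.2   ] [0.223 0.222 0.012] ((0.58640456199646, -0.21348312497138977), (0.17865894734859467, 0.17859113216400146), 67.39604949951172)
top 0.234 111 [ 0.6246 -0.258   0.2423] [ 0.6247 -0.2585  0.2417] [0.039 0.061 0.015] ((0.625559389591217, -0.2585471570491791), (0.06396550685167313, 0.023519126698374748), 67.76204681396484)
top ray [ 0.5684587  -0.16781985  0.226     ]
scene 0.219 260 [ 0.5741 -0.1715  0.2264] [ 0.5737 -0.1721  0.2256] [0.039 0.04  0.011] ((0.573753297328949, -0.17211474478244781), (0.037145644426345825, 0.037693534046411514), 48.93684387207031)
scene 0.194 4167 [ 0.5855 -0.2041  0.2002] [ 0.588  -0.2155  0.2   ] [0.223 0.225 0.012] ((0.5885857343673706, -0.21515601873397827), (0.17880743741989136, 0.17663675546646118), 67.49177551269531)
scene 0.234 178 [ 0.6258 -0.2591  0.2417] [ 0.6259 -0.2606  0.2408] [0.036 0.061 0.013] ((0.6253528594970703, -0.26071709394454956), (0.06404992938041687, 0.019913507625460625), 67.70243072509766)
scene ray [ 0.57460071 -0.16512389  0.226     ]
```

View pics/c.png

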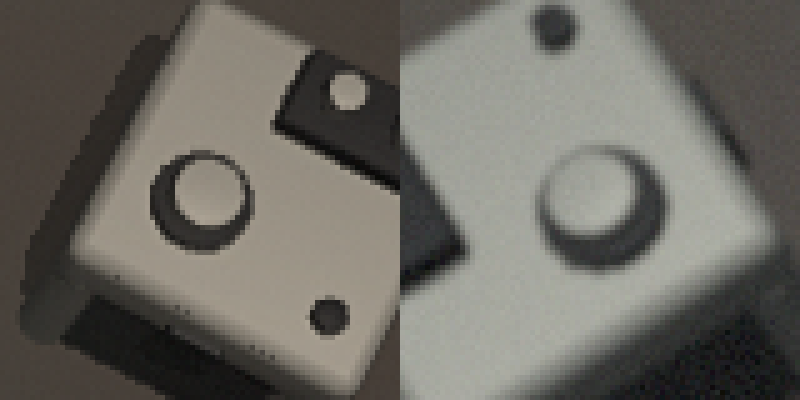

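Both depth maps put the button's top centre at about (0.573, -0.171, 0.226). The sharp crop shows a bright disc in its collar, with the taps well to the side. I'll rise and close the fingers, then go across.

Request:
apply_moves([
  [[0,0,-0.5],[0,0,0],-1],
  [[0,0,-1],[0,0,0],-1],
  [[0,0,-1],[0,0,0],-1],
  [[1,-0.5,-1],[0,0,0],-1],
  [[1,-0.5,-1],[0,0,0],-1],
  [[1,-0.5,-1],[0,0,0],-1],
])

```text
time: 0.85
tool_pos: [0.3253, -0.4917, 0.3272]
ee_rot: [-3.139, -0.0, 0.448]
contact_force: [-0.3, -0.3, 0.2]
width: -0.0001
```

Request:
apply_moves([
  [[1,-0.5,0],[0,0,0],-1],
  [[1,-0.5,0],[0,0,0],-1],
  [[1,-0.5,0],[0,0,0],-1],
])

```text
time: 1.23
tool_pos: [0.3809, -0.4198, 0.3267]
ee_rot: [-3.138, -0.0, 0.451]
contact_force: [-1.2, -0.4, -0.0]
width: 0.0
```

Request:
apply_moves([
  [[1,-0.5,0],[0,0,0],-1],
  [[1,-0.5,0],[0,0,0],-1],
  [[1,-0.5,0],[0,0,0],-1],
])

```text
time: 1.6
tool_pos: [0.4359, -0.3486, 0.3264]
ee_rot: [-3.138, -0.0, 0.452]
contact_force: [-0.6, -0.7, -0.1]
width: 0.0002
```

Request:
apply_moves([
  [[1,-0.5,0],[0,0,0],-1],
  [[1,-0.5,0],[0,0,0],-1],
  [[1,-0.5,0],[0,0,0],-1],
])

```text
time: 1.98
tool_pos: [0.4906, -0.2778, 0.3261]
ee_rot: [-3.137, 0.0, 0.453]
contact_force: [-0.6, 0.3, 0.3]
width: 0.0
```

Request:
apply_moves([
  [[1,-0.5,0],[0,0,0],-1],
  [[1,-0.5,0],[0,0,0],-1],
  [[1,-0.5,0],[0,0,0],-1],
])

```text
time: 2.35
tool_pos: [0.5451, -0.2075, 0.3256]
ee_rot: [-3.137, 0.001, 0.453]
contact_force: [-0.8, -0.7, 0.3]
width: -0.0003
```

Request:
apply_moves([
  [[0.5,-0.25,0],[0,0,0],-1],
  [[0.5,-0.25,0.3],[0,0,0],-1],
  [[0.5,-0.25,0.6],[0,0,0],-1],
  [[0.5,-0.25,0.6],[0,0,0],-1],
])

```text
time: 2.85
tool_pos: [0.5706, -0.1743, 0.2763]
ee_rot: [-3.136, 0.004, 0.45]
contact_force: [-0.3, 0.3, 0.0]
width: 0.0
```

```bash
python3 - <<'E'
from workcell import arm
import cv2, numpy as np
s=arm.sense(); print({k:np.round(v,4).tolist() for k,v in s.items()})
p,d=arm.camera("wrist"); q,_=arm.camera("scene")
q=cv2.resize(q[110:260,90:250],None,fx=3,fy=3)
cv2.imwrite("pics/w2.png",p);cv2.imwrite("pics/s2.png",q)
E
```

```text
{'time': 2.85, 'joint_positions': [0.338, 0.4568, -0.1985, 1.6336, 0.0967, 1.0673, -1.0082], 'qd': [-0.0055, -0.0282, -0.0105, -0.044, -0.0043, 0.0291, -0.0022], 'joint_efforts': [-0.7674, -84.2132, -1.6261, -35.6784, 0.092, -0.9048, -0.0831], 'tool_pos': [0.5706, -0.1743, 0.2763], 'ee_rot': [-3.136, 0.0037, 0.4505], 'contact_force': [-0.3393, 0.2665, 0.0329], 'wrist_torque': [0.0264, 0.0103, -0.0178], 'width': 0.0}
```

View pics/w2.png

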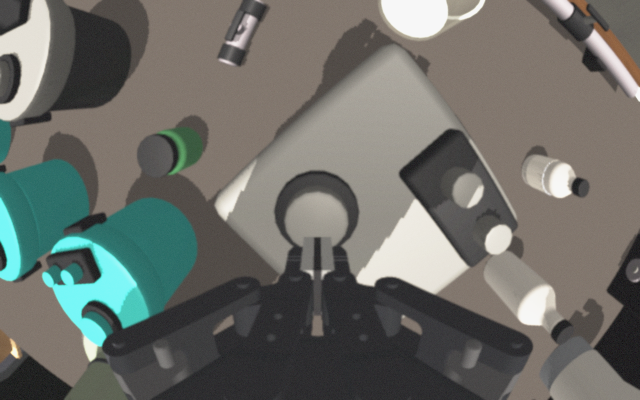

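View pics/s2.png

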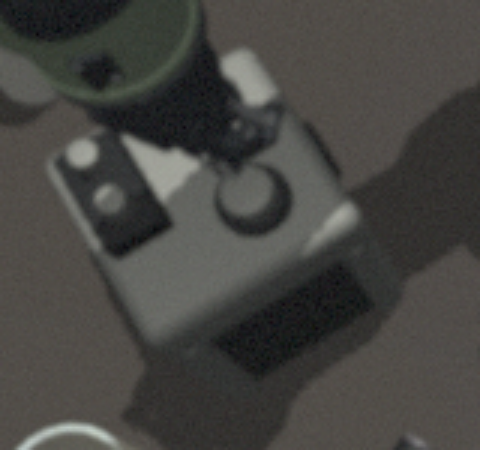

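The wrist view shows the finger tips at (316,240), over the button (315,215). The scene crop agrees, with the tips at its edge in perspective and clear of the taps. I'll correct a few mm and descend to just above it.

Request:
apply_moves([
  [[0.05,-0.03,0.1],[0,0,0],-1],
  [[0.05,-0.03,0.25],[0,0,0],-1],
  [[0.05,-0.03,0.35],[0,0,0],-1],
  [[0.05,-0.03,0.38],[0,0,0],-1],
  [[0.05,-0.03,0.38],[0,0,0],-1],
])

```text
time: 3.58
tool_pos: [0.5743, -0.1696, 0.2479]
ee_rot: [-3.138, 0.001, 0.451]
contact_force: [0.5, -2.1, 0.8]
width: -0.0
```

Request:
apply_moves([
  [[0,0,0.05],[0,0,0],-1],
  [[0,0,0.1],[0,0,0],-1],
  [[0,0,0.14],[0,0,0],-1],
  [[0,0,0.14],[0,0,0],-1],
])

```text
time: 4.08
tool_pos: [0.5745, -0.1696, 0.2367]
ee_rot: [-3.138, 0.001, 0.451]
contact_force: [1.5, -0.4, 3.9]
width: -0.0002
```

The force of 3.9 N matches about 6–7 mm of travel on the spring. I'll press to the stop and hold.

Request:
apply_moves([
  [[0,0,0.04],[0,0,0],-1],
  [[0,0,0.06],[0,0,0],-1],
  [[0,0,0.06],[0,0,0],-1],
  [[0,0,0.06],[0,0,0],-1],
  [[0,0,0.06],[0,0,0],-1],
])

```text
time: 4.7
tool_pos: [0.5746, -0.1696, 0.2329]
ee_rot: [-3.139, 0.0, 0.451]
contact_force: [-4.8, 0.9, 18.8]
width: -0.0002
```

The force rose to 18.8 N with the TCP at 0.2329 (tips at 0.216), so the button is on its stop. I'll hold briefly, then release straight up.

Request:
apply_moves([
  [[0,0,0],[0,0,0],-1],
  [[0,0,0],[0,0,0],-1],
  [[0,0,0],[0,0,0],-1],
  [[0,0,-0.2],[0,0,0],-1],
  [[0,0,-0.6],[0,0,0],-1],
  [[0,0,-1],[0,0,0],-1],
  [[0,0,-1],[0,0,0],-1],
  [[0,0,-1],[0,0,0],-1],
  [[0,0,-1],[0,0,0],-1],
])

```text
time: 5.82
tool_pos: [0.5744, -0.1698, 0.3122]
ee_rot: [-3.138, 0.001, 0.451]
contact_force: [0.2, 0.2, -0.4]
width: 0.0002
```

```bash
python3 - <<'E'
from workcell import arm
import cv2, numpy as np
s=arm.sense(); print(s["time"],s["tool_pos"],s["contact_force"])
for n,(u0,v0) in {"top":(432,176),"scene":(172,174)}.items():
    m=arm.camera_model(n);R=np.array(m["R"]);t=np.array(m["t"]);p,d=arm.camera(n)
    v,u=np.mgrid[v0-12:v0+13,u0-12:u0+13]
    for lab,D in(("before",np.load(f"pics/{n}1.npy")),("now",d)):
        z=D[v,u];X=(np.stack([(u-m["cx"])/m["fx"]*z,(v-m["cy"])/m["fy"]*z,z],-1)-t)@R
        k=(np.hypot(X[...,0]-.573,X[...,1]+.171)<.014)&(X[...,2]<.26); print(n,lab,k.sum(),np.median(X[k][:,2]) if k.any() else None)
    if n=="scene": cv2.imwrite("pics/s3.png",cv2.resize(p[110:260,90:250],None,fx=3,fy=3))
E
```

```text
5.825 [ 0.57438091 -0.16976577  0.31216845] [ 0.16104912  0.21097919 -0.3836378 ]
top before 82 0.22701397794892908
top now 79 0.2268999016455033
scene before 119 0.22696504249567667
scene now 123 0.22674353526254465
```

View pics/s3.png

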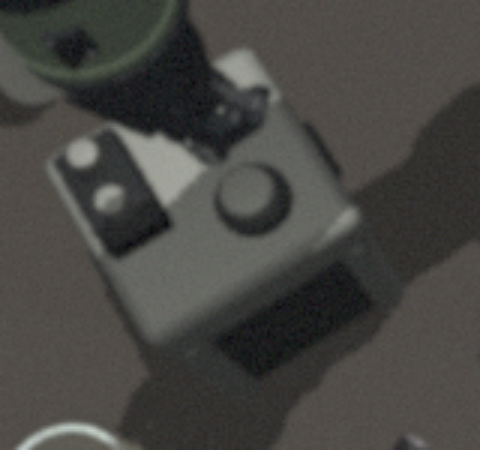

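The button at crop (252,190) is back at its starting height in both cameras, and the arm is clear above it.

```bash
python3 -c "
from workcell import arm
print(arm.job_done())"
```

```text
the job is handed in; nothing more can be done
None
```

I pushed the square filter's primer button all the way down with the closed fingertips, held it for about 0.5 s or more, released it straight up and handed the job in at about 5.9 s.

- **Press:** the force was 3.9 N part-way down and 18.8 N with the tips at 216 mm, which is the stop.
- **Release:** the button top measured 226.9 mm (top camera) and 226.7 mm (scene camera), against 227.0 mm before the press in both. The wrist force was about 0, with the tips about 7 cm above the button.
- **Round filter:** I never went near it and did not measure its button separately.

No checks failed or disagreed.

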